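Tuck the washed dip board under the keeper's weighted arm

ROBOT

A 6-joint arm with a two-finger parallel gripper is mounted at the origin on the work surface. World frame = base frame: x ahead of the robot, y to its left, z up, the work surface at z = 0. Lengths are in m, angles in rad, forces in N, time in s.
With the tool pointing down it reaches from about 0.375 to 0.9 m from the base axis. Payload 3.1 kg.
Tool frame: the origin (TCP) lies between the finger pads; the fingertips stand 8 mm ahead of it and the grasp point (between the pads) lies 11 mm behind it; z points along the fingers, y is the line along which they close (so a half turn about z gives the same grasp; the last joint's range is limited). The gripper opens to 85 mm and grips with 20 to 120 N. Pads are 22 mm wide; open, the fingers measure 114 mm over their backs; the gripper's body (76 mm by 85 mm) begins 54 mm behind the grasp point. The pads swing forward as they close: fully open they stand 13 mm farther back than shut.
Start: joints at [-1.403, 0.527, 1.433, -0, 1.181, -0.178], TCP at [0.212, -0.588, 0.212] pointing down, gripper open.
Joint ranges: [-3.08, 3.08], [-0.75, 2.2], [0.22, 2.44], [-1.43, 4.57], [0, 2.65], [-2.85, 2.85]. Speed limits (rad/s): [2.79, 2.79, 3.14, 3.14, 3.14, 3.14].

INTERFACE

Orientations are given as a unit quaternion [x, y, z, w].
In Python, from station import readout, cams, sign_off gives the robot as it stands.
- The arm moves only by the tool send_rows, never from a script. Its argument "commands" is text: rows parted by semicolons, each of 5 numbers parted by spaces: the finger opening in mm, from 0 to 85.4, then the shift along the tool's x, y, z each as a share of 0.02 m, from -1 to 1, then the turn about the tool's z as a share of 4 degrees, from -1 to 1. In form: grip dx dy dz spin; .... A call has 1 to 20 rows; each row shifts and turns the commanded pose from where the row before left it, along the tool's axes as they then stand; what a row does not reach is not made up. A row lasts 1/12 s, in which the tool goes at most 41.7 mm and 7.16 degrees, less where a joint would pass 70% of its speed; a pose out of reach is approached as far as the arm can. A call with a number of a shift or a turn outside -1 to 1 is refused whole. A call with a gripper value outside its range is refused whole. The fingers move at their own pace and stop on an object; "grip_force" is the grip in N (left out, the last holds). Time passes only in rows, so rows that do not move let the fingers close. It gives the time, the measured TCP pose, the force, the opening and the grip force at its end, in the units of the state.
- readout.sense(): the state, without advancing time (a new reading comes with each control period).
- cams.snapshot(name): name is "side" or "top" or "wrist"; returns a dict with "pixels" (400x640x3 uint8, red, green, blue), "intrinsics" (3x3 intrinsics, pixels), "dist" ([k1, k2, p1, p2, k3] as OpenCV has them; the pictures are not rectified), "eye" and "rotation" of the camera in the world. Camera axes: x right, y down, z forward; pixel columns grow to the right and rows downward; lengths in m; the calibration is good to about 2 mm. A picture is of the moment at which its call begins. There is no depth.
- sign_off(): hands the job in; it is judged then, once.
The state is a dict: "t": time; "q": joint angles; "qd": joint speeds; "tau": joint torques, N m; "tcp_pos": TCP position; "tool_rot": TCP orientation; "force": force on the tool from outside, world axes, zero at the start; "ft_torque": the same for the moment, N m; "finger_gap": opening from 0.0 (shut) to 1.0 (fully open); "gripper_force": force on a finger pad.
Only numpy, scipy, OpenCV 4.12 (cv2) and the standard library are available. Lean on these libraries where they do the work, as an engineer would, in place of code of your own. Each camera call takes 0.05 s, during which the arm holds its last target. There are 200 camera calls.

TASK

The washed beech dip board has been left standing on its long edge to dry. Put it away in the steel board keeper: dished face up, tucked under the weighted arm on top of the two boards already there, pushed fully home against the back stops between the side guides and let go. Do not shift or knock over anything that stands round about, and leave the two boards of the pile square in their place.

Things in the scene. Friction and masses are not known exactly. Their poses are not given: they have to be found in the camera images.
- board_c (a point): centre of the washed beech dip board to put away: 160 x 60 x 16 mm, about 0.1 kg, three round dishes 42 mm wide, 5 mm deep in one face, the other plain. x points out of the dished face (across the 16 mm), y along the 160 mm, z across the 60 mm width. At the start it stands on the counter on a long edge, z up, facing any way. Its two ends are alike: either may go in first.
- keeper: stainless steel board keeper, fixed to the counter. Origin: on the counter, under the centre of a board that lies fully home; x points inwards (from its open front to its back), z up. Tray 4 mm thick, 92 mm wide, from x = -85 to 150 mm. A board is home when its inner end touches the back stops, its centre then at x = 0, y = 0.
- keeper_stop (a point): middle of the front of the keeper's two back stops (x = 80 mm in the keeper's frame, 28 mm up; they are 57 mm high, 16 mm wide, at y = +-26 mm).
- keeper_mouth (a point): middle between the front ends of the two side guides (keeper's x = 20 mm, 30 mm up). The guides are 68 mm apart inside, 60 mm high, from x = 20 to 82 mm; in front of them mouths flare outwards to x = -6 mm, 94 mm apart outside. In front of that the tray's sides are open.
- keeper_shelf (a point): middle of the front edge of the wire shelf over the keeper (x = -50, z = 150 mm in its frame). The shelf is of 6 mm wire, from there back to x = 150 mm, y = +-75 mm, on two uprights at the back; 147 mm clear below. Ramekins on its back part reach 191 mm. No upright gripper fits over the tray: reach in from the front leaning back 25 to 45 degrees.
- weight_c (a point): centre of the round steel weight (24 mm in diameter, 46 mm long across) on the keeper's hinged arm, over the keeper's x = 35 mm: 48 mm above the counter on the pile of two, 64 mm on a third board. The arm swings freely on a level hinge at x = 125, z = 58 mm, falls by its weight (about 3 N) and can rise by 0.45 rad.
- tongue_tip (a point): front end of the arm's upturned tongue (38 mm wide), at the start over the keeper's x = -28 mm and 65 mm above the counter; its underside slopes from there down to the weight's underside. A board's end pushed level, just above the pile, under the tongue lifts the arm; that takes 3 to 8 N.
- pile1_c (a point): centre of the lower board of the pile in the keeper, like the washed board, lying dished face up on the tray: here z points up, out of its dished face, x along its 160 mm, y across its 60 mm. Loose.
- pile2_c (a point): centre of the upper board of the pile, the same as the lower one and lying on it; its upper face is 36 mm above the counter at the start. Loose.
- pot: cream ceramic fondue pot on its round black steel stand with burner, 168 mm across and 173 mm high, with a stub handle along its own x up to 158 mm from its axis. Origin: under its axis on the counter. Loose, 2.4 kg; to be left where it is.
- canister: aluminium burner canister with a black twist cap, 70 mm across and 77 mm high. It stands behind the plain face of the washed board, with its axis 95 to 118 mm from the board's middle plane. Origin: under its axis on the counter. Loose; to be left where it is.
- spoon_rest: dark silicone spoon rest, 168 mm long along its own x (from -86 to 82 mm), 14 mm high: a round dish 82 mm across at its -x end, a neck 48 mm wide towards +x. Origin: on the counter under its middle. Loose; to be left where it is.

How it is judged:
By the outcome, as a careful person would: the job done as asked, in the order asked, and still so for the second after the job is handed in, with the robot touching nothing.
It also fails if it takes over 64 s, if anything falls off the work surface, if the arm or the gripper's body presses on something with over 40 N, if the wrist force passes 120 N, or if a joint passes its speed limit or range.

## Working session

There is one attempt and no reset: what is moved stays moved. The work goes in short steps, Python scripts to look and compute and a tool call to move; the robot and the scene stay as the last step left them, time stands still between calls to the robot, and variables do not carry over. Pictures are saved under pics/ and viewed, at most 10 in all, crops included, and the job is handed in when it is done.

Besides the shell and the picture viewer there is one more tool, called after "Call:" as name(argument=value, ...), one argument or row to a line, values as JSON. send_rows: Moves the arm, as the interface text tells. Its arguments: {"type":"object","properties":{"commands":{"type":"string"},"grip_force":{"type":"number"}},"required":["commands"]}

```bash
mkdir -p pics
python3 - <<'E'
from station import readout, cams
import cv2,numpy as np
s=readout.sense(); print({k:np.round(v,3) for k,v in s.items()})
for n in ("side","top","wrist"):
    d=cams.snapshot(n); cv2.imwrite(f"pics/{n}0.png",d["pixels"][:,:,::-1]); print(n,np.round(d["intrinsics"],1).tolist(),d["dist"],d["eye"],np.round(d["rotation"],3).tolist())
E
```

```text
{'t': np.float64(0.0), 'q': array([-1.403,  0.528,  1.434, -0.   ,  1.181, -0.178]), 'qd': array([ 0.   ,  0.001,  0.001,  0.   , -0.002, -0.001]), 'tau': array([-2.0000e-03, -4.4235e+01, -1.7803e+01, -0.0000e+00,  8.0000e-03,
        0.0000e+00]), 'tcp_pos': array([ 0.212, -0.587,  0.211]), 'tool_rot': array([ 0.985,  0.172,  0.   , -0.001]), 'force': array([-0.77 ,  0.295,  0.309]), 'ft_torque': array([ 0.002,  0.034, -0.022]), 'gripper_force': np.float64(0.0), 'finger_gap': np.float64(1.0)}
side [[433.2, 0.0, 321.2], [0.0, 433.2, 202.6], [0.0, 0.0, 1.0]] [0.03763591 0.         0.         0.         0.        ] [0.15869459 0.61434372 0.68526822] [-0.292, 0.842, -0.431, 0.144]
top [[392.4, 0.0, 322.6], [0.0, 392.4, 204.6], [0.0, 0.0, 1.0]] [-0.04950332  0.          0.          0.          0.        ] [ 5.02954526e-01 -7.88530804e-04  1.01467490e+00] [0.708, -0.703, 0.043, -0.047]
wrist [[291.2, 0.0, 320.4], [0.0, 291.2, 204.6], [0.0, 0.0, 1.0]] [-0.04569812  0.          0.          0.          0.        ] [ 0.2731225  -0.56586366  0.3732111 ] [0.811, -0.57, -0.076, 0.106]
```

View pics/top0.png

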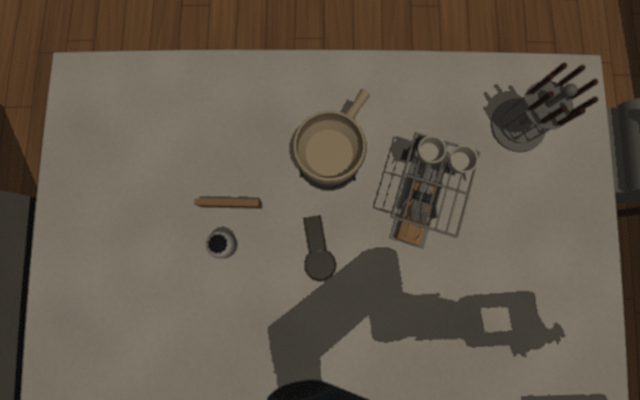

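View pics/side0.png

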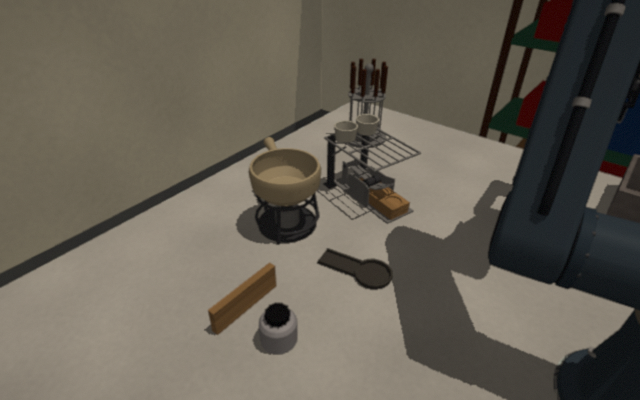

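The top view shows the board at about (228,202), with the canister behind it at (220,243), so the dished face points to image-up (world +x). The keeper is at about (420,195) and opens towards the robot, with the pot at (330,148) and the spoon rest at (318,245). The side view agrees. The tool stays upright because only spin is available, so I'll tip the board flat in a free spot, grip it by its end, and push the last part home with a fingertip.

```bash
cat > h.py <<'E'
from station import readout, cams
import cv2,numpy as np
from scipy.spatial.transform import Rotation as R
def snap(n):
    return cams.snapshot(n)
def ray(d,uv):
    p=cv2.undistortPoints(np.float64(uv).reshape(-1,1,2),d["intrinsics"],np.array(d["dist"])).reshape(-1,2)
    return (R.from_quat(d["rotation"]).as_matrix()@np.c_[p,np.ones(len(p))].T).T
def onplane(d,uv,z):
    r=ray(d,uv); e=np.array(d["eye"]); return e+r*((z-e[2])/r[:,2])[:,None]
def proj(d,P):
    M=R.from_quat(d["rotation"]).as_matrix().T; rv=cv2.Rodrigues(M)[0]
    return cv2.projectPoints(np.float64(P).reshape(-1,1,3),rv,-M@np.array(d["eye"]),d["intrinsics"],np.array(d["dist"]))[0].reshape(-1,2)
def wood(d):
    h=cv2.cvtColor(d["pixels"],cv2.COLOR_RGB2HSV); return cv2.inRange(h,(8,110,60),(22,255,255))
E
python3 - <<'E'
from h import *
d=snap("top"); m=wood(d); m[:60]=0
for c in cv2.findContours(m,0,2)[0]:
    if cv2.contourArea(c)<25: continue
    b=cv2.boxPoints(cv2.minAreaRect(c)); print(cv2.contourArea(c),b.round(1).tolist())
    for z in (.06,.036): print(z,onplane(d,b,z).round(3)[:,:2].tolist())
for n,r in (("top",(slice(120,260),slice(360,500))),("side",(slice(100,240),slice(290,440)))):
    p=snap(n)["pixels"][r]; cv2.imwrite(f"pics/{n}k.png",cv2.resize(p,None,fx=4,fy=4,interpolation=2)[:,:,::-1])
print(onplane(d,[[220,243],[318,265],[313,218],[330,148]],0.).round(3).tolist())
E
python3 -c "
import cv2,numpy as np
a=cv2.imread('pics/topk.png');b=cv2.imread('pics/sidek.png')
cv2.imwrite('pics/k.png',cv2.resize(np.hstack([a[:560],b[:560]]),(800,386)))"
```

```text
389.0 [[395.8999938964844, 238.3000030517578], [401.0, 221.1999969482422], [424.20001220703125, 228.10000610351562], [419.0, 245.1999969482422]]
0.06 [[0.544, -0.174], [0.586, -0.187], [0.569, -0.243], [0.528, -0.23]]
0.036 [[0.545, -0.178], [0.588, -0.192], [0.571, -0.249], [0.529, -0.235]]
396.5 [[194.89999389648438, 205.6999969482422], [195.0, 198.0], [258.1000061035156, 199.3000030517578], [258.0, 207.0]]
0.06 [[0.62, 0.32], [0.64, 0.321], [0.637, 0.164], [0.618, 0.164]]
0.036 [[0.623, 0.329], [0.643, 0.329], [0.641, 0.168], [0.621, 0.168]]
25.0 [[414.0, 182.0], [419.0, 182.0], [419.0, 189.0], [414.0, 189.0]]
0.06 [[0.684, -0.221], [0.684, -0.233], [0.666, -0.233], [0.666, -0.22]]
0.036 [[0.688, -0.226], [0.688, -0.239], [0.67, -0.239], [0.67, -0.226]]
1116.5 [[601.7000122070312, 60.0], [628.9000244140625, 57.0], [634.2000122070312, 105.0], [607.0, 108.0]]
0.06 [[1.019, -0.734], [1.03, -0.812], [0.895, -0.811], [0.885, -0.734]]
0.036 [[1.032, -0.752], [1.044, -0.833], [0.905, -0.831], [0.894, -0.752]]
3832.5 [[-0.0, 60.0], [51.0, 60.0], [51.0, 185.0], [0.0, 185.0]]
0.06 [[1.014, 0.883], [1.01, 0.735], [0.671, 0.696], [0.67, 0.836]]
0.036 [[1.027, 0.905], [1.023, 0.754], [0.675, 0.713], [0.674, 0.857]]
[[0.531, 0.27, 0.0], [0.477, 0.016, 0.0], [0.598, 0.03, 0.0], [0.785, -0.013, 0.0]]
```

View pics/topk.png

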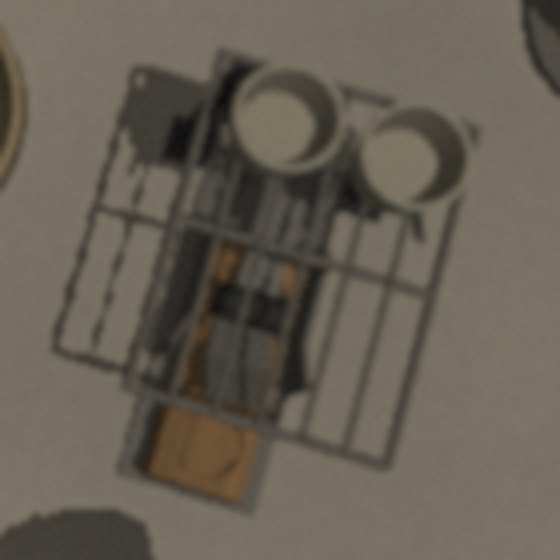

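The keeper crop shows the front end of the pile at crop (148,470)–(245,500), and the shelf front wire running from (128,385) to (387,465). That gives a keeper yaw of about −15.7° and an origin near (0.614, −0.228). The washed board's centre is about (0.629, 0.242). Now I'll move, spinning to the board's yaw first.

Call:
send_rows(
  commands="50 0 0 0 -1;50 0 0 0 -1;50 0 0 0 -1;50 0 0 0 -1;50 0 0 0 -1;50 0 0 0 -1;50 0 0 0 -1;50 0 0 0 -1;50 0 0 0 -1;50 0 0 0 -1;50 0 0 0 -1;50 0 0 0 -1;50 0 0 0 -1;50 0 0 0 -1;50 0 0 0 -1;50 0 0 0 -1;50 0 0 0 -1;50 0 0 0 -0.3",
)

```text
t: 1.8
tcp_pos: [0.2119, -0.5879, 0.2114]
tool_rot: [0.712, 0.702, 0.0, -0.0]
force: [0.1, 0.6, -0.4]
finger_gap: 0.584
gripper_force: 0.0
```

Call:
send_rows(
  commands="50 1 0.5 0 0;50 1 0.5 0 0;50 1 0.5 0 0;50 1 0.5 0 0;50 1 0.5 0 0;50 1 0.5 0 0;50 1 0.5 0 0;50 1 0.5 0 0;50 1 0.5 0 0;50 1 0.5 0 0;50 1 0.5 0 0;50 1 0.5 0 0;50 1 0.5 0 0;50 1 0.5 0 0;50 1 0.5 0 0;50 1 0.5 0 0;50 1 0.5 0 0;50 1 0.5 0 0;50 1 0.5 0 0;50 1 0.5 0 0",
)

```text
t: 3.47
tcp_pos: [0.4192, -0.1905, 0.2117]
tool_rot: [0.714, 0.701, 0.0, 0.0]
force: [0.1, -0.5, -0.2]
finger_gap: 0.584
gripper_force: 0.0
```

Call:
send_rows(
  commands="50 1 0.5 0 0;50 1 0.5 0 0;50 1 0.5 0 0;50 1 0.5 0 0;50 1 0.5 0 0;50 1 0.5 0 0;50 1 0.5 0 0;50 1 0.5 0 0;50 1 0.5 0 0;50 1 0.5 0 0;50 1 0.5 0 0;50 1 0.5 0 0;50 1 0.5 0 0;50 1 0.5 0 0;50 0.5 0.5 0 0;50 0 0.5 0 0;50 0 0 0 0",
)

```text
t: 4.88
tcp_pos: [0.5859, 0.0958, 0.2116]
tool_rot: [0.713, 0.701, 0.001, 0.001]
force: [-0.6, 0.5, 0.7]
finger_gap: 0.584
gripper_force: 0.0
```

Call:
send_rows(
  commands="50 1 0.3 0 0;50 1 0.3 0 0;50 1 0.3 0 0;50 1 0.3 0 0;50 1 0.3 0 0;50 1 0.3 0 0;50 1 0.3 0 0;50 0.3 0 0 0;50 0 0 0 0;50 0 0 0 0",
)

```text
t: 5.72
tcp_pos: [0.6276, 0.2397, 0.2112]
tool_rot: [0.713, 0.701, -0.001, -0.0]
force: [0.1, 1.3, -0.3]
finger_gap: 0.586
gripper_force: 0.0
```

Run:
```python
from h import *
s=readout.sense(); print(s["tcp_pos"].round(4),s["tool_rot"].round(3))
d=snap("wrist"); m=wood(d); cv2.imwrite("pics/w1.png",d["pixels"][:,:,::-1])
for c in cv2.findContours(m,0,2)[0]:
    if cv2.contourArea(c)<100: continue
    b=cv2.boxPoints(cv2.minAreaRect(c)); print(cv2.contourArea(c),b.round(1).tolist())
    for z in (.06,0): print(z,onplane(d,b,z).round(3)[:,:2].tolist())
```

```text
[0.6276 0.2397 0.2112] [ 0.713  0.701 -0.001 -0.   ]
1806.0 [[588.7000122070312, 362.70001220703125], [638.7999877929688, 183.0], [652.7000122070312, 186.8000030517578], [602.5999755859375, 366.6000061035156]]
0.06 [[0.998, -0.015], [0.998, 0.24], [1.018, 0.236], [1.023, -0.024]]
0 [[1.069, -0.076], [1.068, 0.228], [1.092, 0.222], [1.098, -0.086]]
1765.0 [[318.0, 109.0], [332.0, 109.0], [332.0, 251.0], [318.0, 251.0]]
0.06 [[0.626, 0.323], [0.641, 0.322], [0.64, 0.164], [0.623, 0.165]]
0 [[0.626, 0.326], [0.643, 0.326], [0.642, 0.137], [0.622, 0.138]]
```

View pics/w1.png

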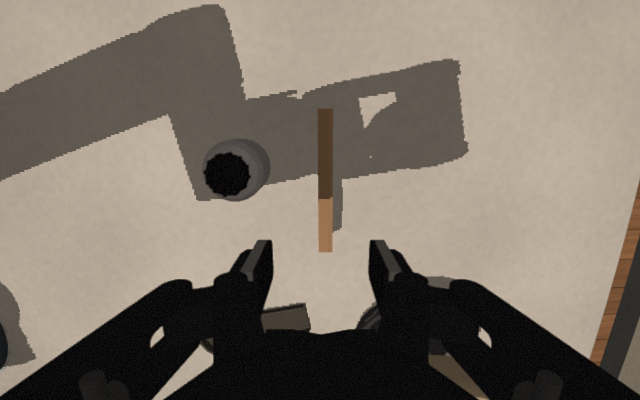

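The board's top edge lies between the fingers at columns 318–332, rows 109–251, centred near (0.632, 0.243). The canister at (237,170) is clear of the fingers, so I'll descend and grip.

Call:
send_rows(
  commands="50 0.1 0.2 1 0;50 0 0 1 0;50 0 0 1 0;50 0 0 1 0;50 0 0 1 0;50 0 0 1 0;50 0 0 1 0;50 0 0 1 0;50 0 0 0.7 0;50 0 0 0 0;10 0 0 0 0;10 0 0 0 0;10 0 0 0 0;10 0 0 0 0;10 0 0 0 0;10 0 0 0 0",
  grip_force=40,
)

```text
t: 7.1
tcp_pos: [0.6334, 0.2429, 0.0393]
tool_rot: [0.713, 0.701, 0.001, 0.001]
force: [0.4, -1.6, 6.2]
finger_gap: 0.156
gripper_force: 39.9
```

Call:
send_rows(
  commands="10 0 0 -0.7 0;10 0 0.5 0 0;10 0 0.9 0 0;10 0 0.9 0 0;10 0 0.9 0 0;10 0 0.9 0 0;10 0 0.8 0 0;10 0 0 0 0;10 0 0 0.3 0;10 0 0 0.35 0;10 0 0 0 0;30 0 0 0 0;85 0 0 -0.3 0;85 0 0 -0.3 0;85 0 0 0 0;85 0 0 0 0;85 0 0 0 0",
)

```text
t: 8.52
tcp_pos: [0.7303, 0.2413, 0.0509]
tool_rot: [0.713, 0.701, 0.0, 0.0]
force: [-0.2, 0.5, -0.0]
finger_gap: 0.982
gripper_force: 0.0
```

Run:
```python
from h import *
d=snap("side"); cv2.imwrite("pics/s2.png",cv2.resize(d["pixels"][180:380,120:400],None,fx=2,fy=2)[:,:,::-1])
print(readout.sense()["tcp_pos"])
```

```text
[0.73013504 0.24121439 0.05063922]
```

View pics/s2.png

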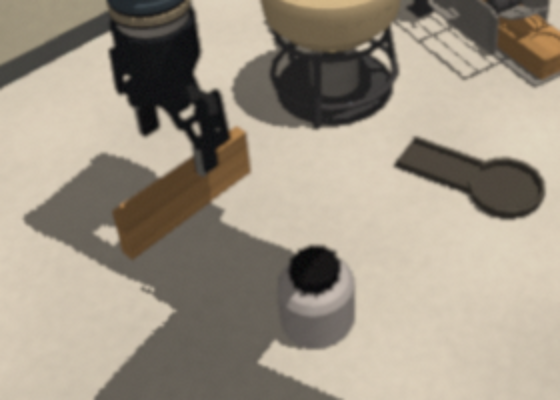

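The board stands released at the new place, at crop (115–250,130–255), straddled by the open fingers and clear of the canister. Now I'll push it over towards −x.

Call:
send_rows(
  commands="85 0 0 0.4 0;85 0 -0.6 0 0;85 0 -0.6 0 0;85 0 -0.4 0 0;85 0 -0.3 0 0;85 0 -0.3 0 0;85 0 -0.3 0 0;85 0 -0.3 0 0;85 0 -0.3 0 0;85 0 -0.2 0 0;85 0 0 0 0;85 0 0 0 0;85 0 0 0 0",
)

```text
t: 9.65
tcp_pos: [0.6647, 0.2424, 0.0427]
tool_rot: [0.713, 0.701, 0.0, 0.0]
force: [0.3, -0.0, 0.7]
finger_gap: 0.996
gripper_force: 0.0
```

Run:
```python
from h import *
d=snap("side"); cv2.imwrite("pics/s3.png",cv2.resize(d["pixels"][180:380,120:400],None,fx=2,fy=2)[:,:,::-1])
```

```text
(no output)
```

View pics/s3.png

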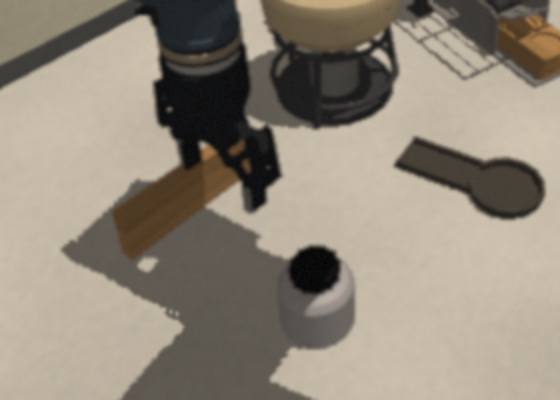

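Run:
```python
from h import *
d=snap("wrist"); cv2.imwrite("pics/w4.png",d["pixels"][:,:,::-1])
```

```text
(no output)
```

View pics/w4.png

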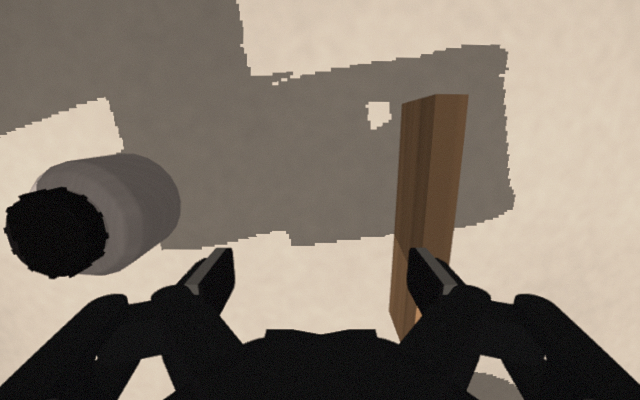

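The board is still upright at columns 403–468, and the open fingertip passed above its top edge. I'll go over it, close the fingers and push on the dished face from outside.

Call:
send_rows(
  commands="85 0 0 -1 0;85 0 0 -1 0;50 0 0 -1 0;0 0 1 0 0;0 0 1 0 0;0 0 1 0 0;0 0 1 0 0;0 0 1 0 0;0 0 0.6 0 0;0 0 0 1 0;0 0 0 1 0;0 0 0 0.6 0;0 0 0 0 0;0 0 -0.5 0 0;0 0 -0.5 0 0;0 0 -0.3 0 0;0 0 -0.3 0 0;0 0 -0.3 0 0",
)

```text
t: 11.25
tcp_pos: [0.7384, 0.2413, 0.0515]
tool_rot: [0.713, 0.701, 0.001, 0.0]
force: [-0.3, 0.2, 0.0]
finger_gap: 0.002
gripper_force: 0.0
```

Call:
send_rows(
  commands="0 0 -0.3 0 0;0 0 -0.3 0 0;0 0 -0.3 0 0;0 0 0 0 0;0 0 0 0 0;0 0 0 0 0",
)

```text
t: 11.75
tcp_pos: [0.7206, 0.2414, 0.0507]
tool_rot: [0.713, 0.701, 0.0, 0.0]
force: [0.9, -0.4, -0.7]
finger_gap: -0.002
gripper_force: 0.0
```

Run:
```python
from h import *
d=snap("wrist"); cv2.imwrite("pics/w5.png",d["pixels"][:,:,::-1])
```

```text
(no output)
```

View pics/w5.png

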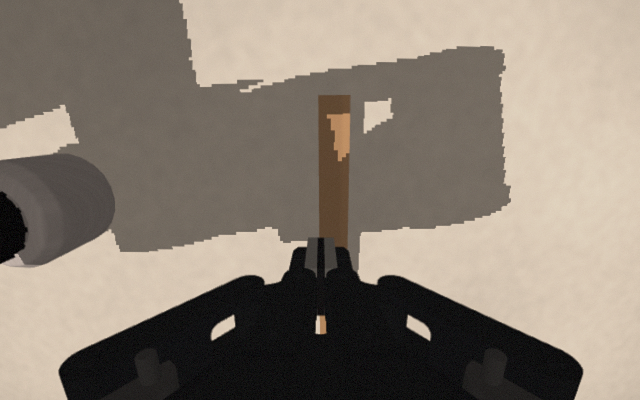

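Run:
```python
from h import *
s=readout.sense(); p=s["tcp_pos"]; T=R.from_quat(s["tool_rot"]).as_matrix(); print(p,T.round(3).tolist())
d=snap("side"); w=snap("wrist"); print(w["eye"],R.from_quat(w["rotation"]).as_matrix().round(3).tolist())
P=np.array([p+T@[0,0,.008],p,p-T@[0,0,.02]]); a=proj(d,P);print(a.round(0).tolist(),proj(w,P).round(0).tolist())
im=d["pixels"].copy()
for q in a: im[int(q[1]),int(q[0])]=(255,0,0)
cv2.imwrite("pics/s6.png",cv2.resize(im[200:320,160:320],None,fx=5,fy=5,interpolation=0)[:,:,::-1])
```

```text
[0.72072265 0.24137525 0.0506283 ] [[0.017, 1.0, 0.001], [1.0, -0.017, 0.0], [0.0, 0.001, -1.0]]
[0.72177426 0.30612872 0.21312378] [[1.0, -0.016, -0.004], [-0.017, -0.966, -0.258], [0.0, 0.258, -0.966]]
[[214.0, 272.0], [214.0, 269.0], [212.0, 262.0]] [[320.0, 234.0], [320.0, 239.0], [320.0, 253.0]]
```

View pics/s6.png

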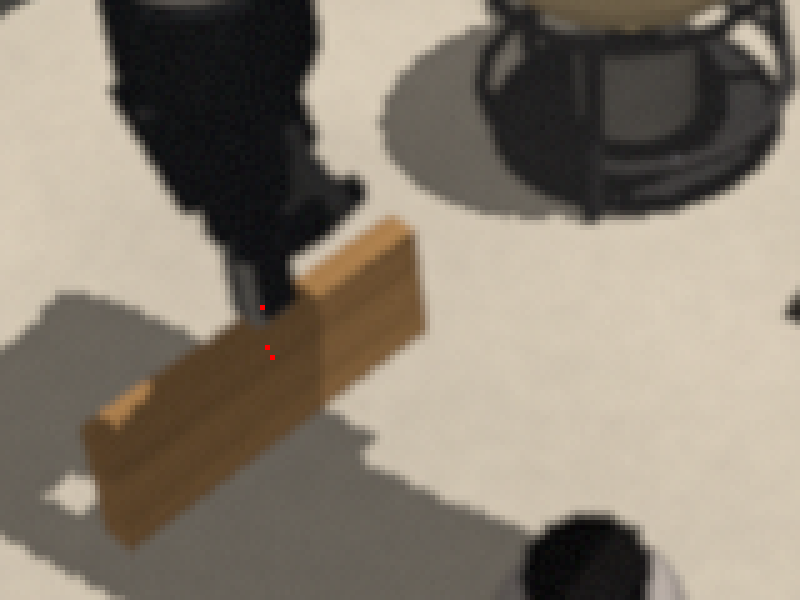

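Run:
```python
from h import *
d=snap("side"); w=snap("wrist")
f=lambda c:(np.array(c)/5+[160,200]).tolist()
print("bottom plain corners",onplane(d,[f((131,548)),f((425,330))],0).round(3).tolist())
print("top plain corners",onplane(d,[f((84,428)),f((412,236))],.06).round(3).tolist())
print("wrist top-edge",onplane(w,[(319,95),(350,95)],.06).round(3).tolist())
```

```text
bottom plain corners [[0.721, 0.321, 0.0], [0.719, 0.162, 0.0]]
top plain corners [[0.733, 0.32, 0.06], [0.715, 0.166, 0.06]]
wrist top-edge [[0.721, 0.322, 0.06], [0.737, 0.321, 0.06]]
```

The board stands at x = 0.721–0.737, and the closed tips sit just above its top edge, so they reach about 10 mm less far than I assumed. I'll back off, go 22 mm lower and push again.

Call:
send_rows(
  commands="0 0 1 0 0;0 0 1 0 0;0 0 0.2 0 0;0 0 0 0.6 0;0 0 0 0.5 0;0 0 -0.3 0 0;0 0 -0.3 0 0;0 0 -0.3 0 0;0 0 -0.3 0 0;0 0 -0.3 0 0;0 0 -0.3 0 0;0 0 -0.3 0 0;0 0 0 0 0;0 0 0 0 0;0 0 0 0 0",
)

```text
t: 13.25
tcp_pos: [0.7226, 0.2414, 0.0288]
tool_rot: [0.713, 0.701, 0.0, 0.0]
force: [-0.6, -0.5, 0.0]
finger_gap: 0.003
gripper_force: 0.0
```

Run:
```python
from h import *
w=snap("wrist"); m=wood(w)
for c in cv2.findContours(m,0,2)[0]:
    if cv2.contourArea(c)<300: continue
    print(cv2.contourArea(c),cv2.boundingRect(c))
cv2.imwrite("pics/w7.png",w["pixels"][:,:,::-1])
```

```text
16015.0 (210, 100, 105, 185)
```

The wood blob is now 105 px wide, so the board has tipped. I'll rise, open and look.

Call:
send_rows(
  commands="80 0 0 -1 0;80 0 0 -1 0;80 0 0 -1 0;80 0 0 -1 0;80 0 -1 -1 0;80 0 -1 -1 0;80 0 0 0 0",
)

```text
t: 13.88
tcp_pos: [0.6818, 0.243, 0.1534]
tool_rot: [0.713, 0.701, 0.002, 0.001]
force: [-0.8, 0.1, 1.3]
finger_gap: 0.933
gripper_force: 0.0
```

Run:
```python
from h import *
w=snap("wrist"); m=wood(w); m[:,560:]=0
for d in (w,snap("top")):
  m=wood(d); m[:60]=0; m[:,560:]=0; m[:,:60]=0
  for c in cv2.findContours(m,0,2)[0]:
    if cv2.contourArea(c)<300: continue
    b=cv2.boxPoints(cv2.minAreaRect(c)); print(cv2.contourArea(c),b.round().tolist(),onplane(d,b,.016).round(4)[:,:2].tolist())
cv2.imwrite("pics/w8.png",w["pixels"][:,:,::-1]); print(readout.sense()["tcp_pos"])
```

```text
8047.0 [[298.0, 113.0], [357.0, 113.0], [357.0, 260.0], [298.0, 260.0]] [[0.6614, 0.322], [0.7197, 0.3211], [0.7222, 0.1627], [0.6558, 0.1639]]
397.0 [[395.0, 238.0], [401.0, 221.0], [424.0, 228.0], [419.0, 245.0]] [[0.547, -0.1804], [0.5905, -0.1944], [0.5722, -0.2547], [0.5289, -0.2404]]
968.0 [[211.0, 193.0], [212.0, 171.0], [262.0, 172.0], [262.0, 194.0]] [[0.6597, 0.2936], [0.7172, 0.2946], [0.7142, 0.1631], [0.6569, 0.163]]
[0.68303737 0.24226221 0.14990791]
```

View pics/w8.png

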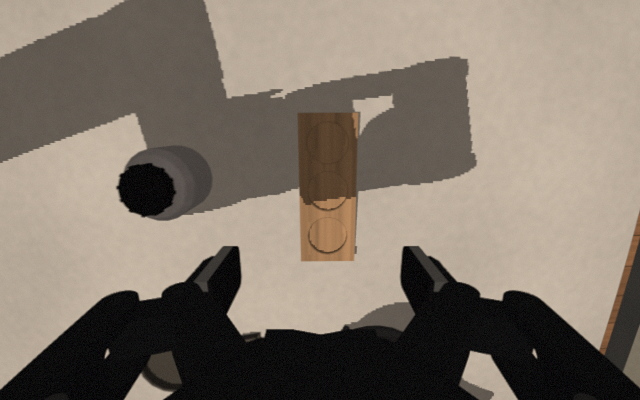

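The board lies flat with its dishes up, at columns 298–357, rows 113–260, centred at (0.690, 0.242). I'll grip it near its +y end.

Call:
send_rows(
  commands="80 1 0.35 0 0;80 1 0 0 0;80 1 0 0 0;80 0.5 0 0.5 0;80 0 0 1 0;80 0 0 1 0;80 0 0 1 0;80 0 0 1 0;80 0 0 1 0;80 0 0 0.5 0;80 0 0 0.5 0;80 0 0 0.5 0;80 0 0 0 0;80 0 0 0 0",
)

```text
t: 15.15
tcp_pos: [0.6905, 0.3118, 0.0081]
tool_rot: [0.713, 0.701, -0.0, -0.0]
force: [0.5, -0.3, -0.6]
finger_gap: 0.941
gripper_force: 0.0
```

Call:
send_rows(
  commands="68 0 0 0 0;68 0 0 0 0;68 0 0 0 0;68 0 0 0.2 0;68 0 0 0.2 0;68 0 0 0 0",
)

```text
t: 15.65
tcp_pos: [0.6897, 0.3117, -0.0004]
tool_rot: [0.713, 0.701, -0.001, -0.0]
force: [-0.3, -0.6, -1.1]
finger_gap: 0.799
gripper_force: 0.0
```

Call:
send_rows(
  commands="68 0 0 0.2 0;68 0 0 0 0",
)

```text
t: 15.82
tcp_pos: [0.6898, 0.3117, -0.0046]
tool_rot: [0.713, 0.701, -0.001, -0.0]
force: [0.2, -1.0, -0.8]
finger_gap: 0.795
gripper_force: 0.0
```

Call:
send_rows(
  commands="68 0 0 0.15 0;68 0 0 0 0",
)

```text
t: 15.98
tcp_pos: [0.69, 0.3118, -0.0072]
tool_rot: [0.713, 0.701, -0.0, -0.0]
force: [-0.4, -0.3, -1.0]
finger_gap: 0.793
gripper_force: 0.0
```

Call:
send_rows(
  commands="68 0 0 0.15 0;68 0 0 0 0",
)

```text
t: 16.15
tcp_pos: [0.6902, 0.3118, -0.0101]
tool_rot: [0.713, 0.701, -0.0, -0.0]
force: [-0.8, -0.1, -0.0]
finger_gap: 0.793
gripper_force: 0.0
```

Call:
send_rows(
  commands="68 0 0 0.15 0;68 0 0 0 0;56 0 0 0 0;56 0 0 0 0;56 0 0 0 0;56 0 0 0 0",
  grip_force=60,
)

```text
t: 16.65
tcp_pos: [0.6907, 0.312, -0.012]
tool_rot: [0.713, 0.701, 0.0, 0.0]
force: [-1.0, 0.6, 2.3]
finger_gap: 0.669
gripper_force: 64.1
```

Gripped. Before carrying, I'll cross-check the keeper pose against the shelf corners.

Run:
```python
from h import *
d=snap("top")
s=onplane(d,[(392,216.2),(456.75,236.2)],.15)[:,:2]; v=s[1]-s[0]
print("shelf",s.round(4).tolist(),np.linalg.norm(v),np.degrees(np.arctan2(v[0],-v[1])),s.mean(0))
h=cv2.cvtColor(d["pixels"],cv2.COLOR_RGB2HSV); m=cv2.inRange(h,(8,100,60),(22,255,255)); m[:215]=0;m[:,:385]=0;m[:,440:]=0; m[260:]=0
c=max(cv2.findContours(m,0,1)[0],key=cv2.contourArea)[:,0].astype(float)
r=cv2.minAreaRect(c.astype(np.float32)); b=cv2.boxPoints(r); w=onplane(d,b,.036)[:,:2]; print("pile",w.round(4).tolist())
for i in range(4): e=w[(i+1)%4]-w[i]; print(np.linalg.norm(e).round(4),np.degrees(np.arctan2(e[1],e[0])).round(1))
# side view of pile front face corners
d=snap("side");h=cv2.cvtColor(d["pixels"],cv2.COLOR_RGB2HSV);m=cv2.inRange(h,(8,100,60),(22,255,255)); m[:170]=0;m[230:]=0;m[:,:350]=0;m[:,430:]=0
c=max(cv2.findContours(m,0,1)[0],key=cv2.contourArea); p=cv2.approxPolyDP(c,2.5,True)[:,0]; print(p.tolist()); print(onplane(d,p,.036).round(3)[:,:2].tolist(),onplane(d,p,.004).round(3)[:,:2].tolist())
```

```text
shelf [[0.5892, -0.1494], [0.5458, -0.2924]] 0.14938983218386734 -16.887054870175866 [ 0.56748629 -0.22089131]
pile [[0.5456, -0.1774], [0.5888, -0.191], [0.5714, -0.2501], [0.5283, -0.2362]]
0.0453 -17.5
0.0616 -106.4
0.0452 162.1
0.0613 73.6
[[370, 189], [369, 203], [389, 218], [399, 215]]
[[0.64, -0.225], [0.608, -0.17], [0.536, -0.148], [0.523, -0.174]] [[0.664, -0.266], [0.63, -0.208], [0.555, -0.185], [0.541, -0.212]]
```

Call:
send_rows(
  commands="56 0 0 -0.5 0;56 0 0 -1 0;56 0 0 -1 0;56 0 0 -1 0;56 0 0 -1 0;56 0 0 -1 0;56 0 0 -1 0;56 0 0 -1 0;56 0 0 -1 0;56 -0.6 -1 0 0;56 -0.6 -1 0 0;56 -0.6 -1 0 0;56 -0.6 -1 0 0;56 -0.6 -1 0 0;56 -0.6 -1 0 0;56 -0.6 -1 0 0;56 -0.6 -1 0 0;56 -0.6 -1 0 0;56 -0.6 -1 0 0;56 -0.6 -1 0 0",
)

```text
t: 18.42
tcp_pos: [0.4669, 0.1832, 0.1578]
tool_rot: [0.713, 0.701, 0.0, 0.0]
force: [0.1, -0.0, -0.5]
finger_gap: 0.669
gripper_force: 64.3
```

Call:
send_rows(
  commands="56 0 0 0 -1;56 0 0 0 -1;56 0 0 0 -1;56 0 0 0 -1;56 0 0 0 -1;56 0 0 0 -1;56 0 0 0 -1;56 0 0 0 -1;56 0 0 0 -1;56 0 0 0 -1;56 0 0 0 -1;56 0 0 0 -1;56 0 0 0 -1;56 0 0 0 -1;56 0 0 0 -1;56 0 0 0 -1;56 0 0 0 -1;56 0 0 0 -1;56 0 0 0 -0.55;56 0 0 0 0",
)

```text
t: 20.08
tcp_pos: [0.4679, 0.1837, 0.1577]
tool_rot: [0.146, 0.989, -0.0, -0.0]
force: [1.0, -0.2, -1.1]
finger_gap: 0.674
gripper_force: 64.3
```

Call:
send_rows(
  commands="56 0 -1 0 0;56 0 -1 0 0;56 0 -1 0 0;56 0 -1 0 0;56 0 -1 0 0;56 0 -1 0 0;56 0 -1 0 0;56 0 -1 0 0;56 0 -1 0 0;56 0 -1 0 0;56 0 -1 0 0;56 0 -1 0 0;56 0 -1 0 0;56 0 -1 0 0;56 0 -1 0 0;56 0 -1 0 0;56 0 -1 0 0;56 0 -0.7 0 0;56 0 0 0 0",
)

```text
t: 21.67
tcp_pos: [0.3662, -0.1578, 0.1579]
tool_rot: [0.148, 0.989, -0.001, 0.001]
force: [0.2, -1.0, -1.0]
finger_gap: 0.669
gripper_force: 64.4
```

Call:
send_rows(
  commands="56 0 0 1 0;56 0 0 1 0;56 0 0 1 0;56 0 0 1 0;56 0 0 1 0;56 0 0 1 0;56 0 0 0.3 0;56 0 0 0 0",
)

```text
t: 22.33
tcp_pos: [0.3654, -0.1542, 0.0305]
tool_rot: [0.146, 0.989, 0.001, -0.001]
force: [0.3, -0.2, -0.9]
finger_gap: 0.674
gripper_force: 64.5
```

```bash
cat > meas.py <<'E'
from h import *
s=readout.sense(); print(s["tcp_pos"].round(4),s["tool_rot"].round(4),s["force"].round(1))
for n in("top","side"):
    d=snap(n);h=cv2.cvtColor(d["pixels"],cv2.COLOR_RGB2HSV); m=cv2.inRange(h,(8,100,50),(22,255,255))
    k=np.zeros_like(m)
    if n=="top": k[170:330,370:440]=1
    else: k[150:290,330:470]=1
    m*=k
    for c in cv2.findContours(m,0,1)[0]:
        if cv2.contourArea(c)<40: continue
        p=cv2.boxPoints(cv2.minAreaRect(c)) if n=="top" else cv2.approxPolyDP(c,2,True)[:,0]
        K=np.array([[.957,-.289],[.289,.957]])
        for z in (.036,.055): print(n,p.round(1).tolist(),z,((onplane(d,p,z)[:,:2]-[.6142,-.2315])@K.T*1000).round(0).tolist())
E
python3 meas.py
```

```text
[ 0.3654 -0.1542  0.0305] [ 1.461e-01  9.893e-01  9.000e-04 -1.500e-03] [ 0.3 -0.2 -0.9]
top [[377.5, 305.29998779296875], [392.6000061035156, 250.10000610351562], [416.3999938964844, 256.6000061035156], [401.29998779296875, 311.79998779296875]] 0.036 [[-252.0, 29.0], [-112.0, 31.0], [-110.0, -30.0], [-250.0, -31.0]]
top [[377.5, 305.29998779296875], [392.6000061035156, 250.10000610351562], [416.3999938964844, 256.6000061035156], [401.29998779296875, 311.79998779296875]] 0.055 [[-250.0, 32.0], [-113.0, 34.0], [-111.0, -26.0], [-248.0, -27.0]]
top [[395.3999938964844, 238.1999969482422], [400.6000061035156, 220.89999389648438], [424.6000061035156, 228.10000610351562], [419.3999938964844, 245.39999389648438]] 0.036 [[-82.0, 32.0], [-36.0, 32.0], [-36.0, -30.0], [-81.0, -30.0]]
top [[395.3999938964844, 238.1999969482422], [400.6000061035156, 220.89999389648438], [424.6000061035156, 228.10000610351562], [419.3999938964844, 245.39999389648438]] 0.055 [[-83.0, 35.0], [-39.0, 35.0], [-38.0, -26.0], [-83.0, -25.0]]
top [[405.0, 220.0], [405.0, 196.0], [412.0, 196.0], [412.0, 220.0]] 0.036 [[
[... 572 characters left out ...]
 [-258.0, 17.0], [-232.0, 14.0], [-214.0, -10.0], [-197.0, -11.0], [-164.0, -51.0], [-96.0, -48.0], [-94.0, -15.0], [-68.0, -30.0], [3.0, -32.0], [5.0, -5.0]]
side [[370, 189], [369, 203], [387, 217], [403, 215], [452, 250], [469, 240], [469, 234], [459, 229], [455, 244], [451, 248], [443, 241], [444, 233], [439, 229], [440, 216], [419, 203], [409, 207], [406, 200], [388, 187], [380, 190]] 0.055 [[3.0, 33.0], [-43.0, 75.0], [-111.0, 77.0], [-126.0, 40.0], [-276.0, 40.0], [-275.0, -17.0], [-262.0, -33.0], [-237.0, -29.0], [-267.0, 19.0], [-271.0, 37.0], [-245.0, 33.0], [-227.0, 11.0], [-211.0, 9.0], [-179.0, -30.0], [-113.0, -27.0], [-111.0, 5.0], [-86.0, -9.0], [-17.0, -12.0], [-15.0, 15.0]]
```

The held board lies square, about 3 mm to +y of the pile. I'll shift it and move the inner end over the pile.

Call:
send_rows(
  commands="56 0 -0.15 0 0;56 -0.5 0 0 0;56 -0.5 0 0 0;56 -0.5 0 0 0;56 -0.5 0 0 0;56 -0.5 0 0 0;56 -0.5 0 0 0;56 0 0 0 0",
)

```text
t: 23.1
tcp_pos: [0.426, -0.1772, 0.0317]
tool_rot: [0.146, 0.989, -0.001, 0.002]
force: [0.8, -0.3, -1.2]
finger_gap: 0.673
gripper_force: 64.5
```

Call:
send_rows(
  commands="56 0 0 0.1 0;56 0 0 0.1 0;56 0 0 0 0",
)

```text
t: 23.35
tcp_pos: [0.4214, -0.1746, 0.027]
tool_rot: [0.146, 0.989, 0.001, -0.001]
force: [0.1, 0.8, -1.2]
finger_gap: 0.67
gripper_force: 64.5
```

Call:
send_rows(
  commands="56 0 0 0.05 0;56 -0.4 0 0 0;56 -0.4 0 0 0;56 -0.4 0 0 0;56 -0.4 0 0 0;56 -0.4 0 0 0;56 -0.4 0 0 0;56 0 0 0 0",
)

```text
t: 24.02
tcp_pos: [0.469, -0.1892, 0.0263]
tool_rot: [0.146, 0.989, 0.0, -0.001]
force: [-0.3, -0.4, -0.8]
finger_gap: 0.663
gripper_force: 64.6
```

```bash
python3 meas.py | grep top
```

```text
top [[388.5, 258.6000061035156], [400.5, 220.60000610351562], [426.0, 228.60000610351562], [414.0, 266.6000061035156]] 0.036 [[-135.0, 35.0], [-35.0, 32.0], [-36.0, -34.0], [-135.0, -31.0]]
top [[388.5, 258.6000061035156], [400.5, 220.60000610351562], [426.0, 228.60000610351562], [414.0, 266.6000061035156]] 0.055 [[-136.0, 38.0], [-38.0, 35.0], [-39.0, -30.0], [-136.0, -27.0]]
top [[404.20001220703125, 218.3000030517578], [413.6000061035156, 179.6999969482422], [420.3999938964844, 181.3000030517578], [411.0, 220.0]] 0.036 [[-27.0, 25.0], [75.0, 29.0], [76.0, 11.0], [-26.0, 8.0]]
top [[404.20001220703125, 218.3000030517578], [413.6000061035156, 179.6999969482422], [420.3999938964844, 181.3000030517578], [411.0, 220.0]] 0.055 [[-30.0, 28.0], [70.0, 32.0], [71.0, 15.0], [-29.0, 11.0]]
```

Call:
send_rows(
  commands="56 -0.35 0 0 0;56 -0.35 0 0 0;56 -0.35 0 0 0;56 -0.35 0 0 0;56 0 0 0 0",
)

```text
t: 24.53
tcp_pos: [0.4938, -0.1963, 0.026]
tool_rot: [0.146, 0.989, 0.001, -0.002]
force: [-3.0, 0.9, -0.3]
finger_gap: 0.67
gripper_force: 64.6
```

Call:
send_rows(
  commands="56 -0.35 0 0 0;56 -0.35 0 0 0;56 0 0 0 0;56 0 0 0 0",
)

```text
t: 24.87
tcp_pos: [0.5078, -0.2008, 0.0263]
tool_rot: [0.146, 0.989, 0.0, -0.001]
force: [-2.4, 1.5, -0.8]
finger_gap: 0.664
gripper_force: 64.6
```

Call:
send_rows(
  commands="56 -0.25 0 0 0;56 -0.25 0 0 0;56 0 0 0 0;56 0 0 0 0;70 0 0 0 0;80 0 0 0 0;80 0 0 0 0;80 0 0 0 0;80 0.3 0 0 0;80 1 0 0 0;80 1 0 0 0;80 1 0 0 0;80 0.5 0 -1 0;80 0.5 0 -1 0;80 0 0 -1 0;80 0 0 0 0",
)

```text
t: 26.2
tcp_pos: [0.4367, -0.1802, 0.0893]
tool_rot: [0.146, 0.989, -0.001, 0.003]
force: [1.4, -0.4, 0.1]
finger_gap: 0.934
gripper_force: 0.0
```

```bash
python3 meas.py | grep -v side
```

```text
[ 0.4367 -0.1802  0.0893] [ 0.1461  0.9893 -0.0013  0.0025] [ 1.4 -0.4  0.1]
top [[393.29998779296875, 249.1999969482422], [401.79998779296875, 221.10000610351562], [426.5, 228.60000610351562], [418.1000061035156, 256.6000061035156]] 0.036 [[-109.0, 30.0], [-36.0, 29.0], [-35.0, -35.0], [-109.0, -34.0]]
top [[393.29998779296875, 249.1999969482422], [401.79998779296875, 221.10000610351562], [426.5, 228.60000610351562], [418.1000061035156, 256.6000061035156]] 0.055 [[-110.0, 33.0], [-38.0, 32.0], [-38.0, -31.0], [-110.0, -30.0]]
top [[404.3999938964844, 218.39999389648438], [414.0, 180.0], [422.0, 182.0], [412.3999938964844, 220.39999389648438]] 0.036 [[-27.0, 25.0], [74.0, 28.0], [75.0, 7.0], [-26.0, 4.0]]
top [[404.3999938964844, 218.39999389648438], [414.0, 180.0], [422.0, 182.0], [412.3999938964844, 220.39999389648438]] 0.055 [[-30.0, 28.0], [69.0, 31.0], [70.0, 10.0], [-29.0, 8.0]]
```

Call:
send_rows(
  commands="85 0 0 0 1;85 0 0 0 1;85 0 0 0 1;85 0 0 0 1;85 0 0 0 1;85 0 0 0 1;85 0 0 0 1;85 0 0 0 1;85 0 0 0 1;85 0 0 0 1;85 0 0 0 1;85 0 0 0 1;85 0 0 0 1;85 0 0 0 1;85 0 0 0 1;85 0 0 0 1;85 0 0 0 1;85 0 0 0 1;85 0 0 0 1;85 0 0 0 1",
)

```text
t: 27.97
tcp_pos: [0.4355, -0.1791, 0.0853]
tool_rot: [0.749, 0.663, -0.0, -0.001]
force: [-0.7, -0.3, -1.0]
finger_gap: 0.994
gripper_force: 0.0
```

Call:
send_rows(
  commands="85 0 0 0 1;85 0 0 0 1;85 0 0 0 0.5;85 0.15 -0.3 0 0;85 0 0 1 0;85 0 0 1 0;85 0 0 1 0;85 0 0 0.8 0;85 0 0 0 0",
)

```text
t: 28.72
tcp_pos: [0.4288, -0.1732, 0.0076]
tool_rot: [0.802, 0.597, -0.001, -0.003]
force: [0.5, 0.4, -0.3]
finger_gap: 0.996
gripper_force: 0.0
```

Call:
send_rows(
  commands="85 0 0.4 0 0;85 0 0.4 0 0;85 0 0.4 0 0;85 0 0.4 0 0;85 0 0 0 0",
)

```text
t: 29.13
tcp_pos: [0.4624, -0.1841, 0.0114]
tool_rot: [0.802, 0.597, -0.0, -0.0]
force: [-1.6, 0.4, 2.3]
finger_gap: 1.0
gripper_force: 1.5
```

Call:
send_rows(
  commands="85 0 0.3 0 0;85 0 0.3 0 0;85 0 0 0 0",
)

```text
t: 29.38
tcp_pos: [0.4678, -0.1839, 0.0116]
tool_rot: [0.802, 0.597, -0.002, -0.006]
force: [-12.8, 4.2, 14.9]
finger_gap: 0.994
gripper_force: 9.2
```

```bash
python3 meas.py | grep -v side
```

```text
[ 0.4678 -0.1839  0.0116] [ 0.8023  0.5969 -0.0024 -0.0059] [-12.8   4.2  14.9]
top [[393.1000061035156, 244.5], [400.6000061035156, 220.60000610351562], [426.0, 228.60000610351562], [418.3999938964844, 252.5]] 0.036 [[-98.0, 34.0], [-35.0, 32.0], [-36.0, -34.0], [-99.0, -32.0]]
top [[393.1000061035156, 244.5], [400.6000061035156, 220.60000610351562], [426.0, 228.60000610351562], [418.3999938964844, 252.5]] 0.055 [[-100.0, 37.0], [-38.0, 35.0], [-39.0, -30.0], [-100.0, -28.0]]
top [[404.20001220703125, 218.5], [412.8999938964844, 179.89999389648438], [421.20001220703125, 181.6999969482422], [412.5, 220.3000030517578]] 0.036 [[-28.0, 25.0], [74.0, 30.0], [75.0, 9.0], [-26.0, 4.0]]
top [[404.20001220703125, 218.5], [412.8999938964844, 179.89999389648438], [421.20001220703125, 181.6999969482422], [412.5, 220.3000030517578]] 0.055 [[-30.0, 28.0], [69.0, 34.0], [71.0, 13.0], [-29.0, 7.0]]
```

The board moved 10 mm but there's an upward reaction, so the sloped finger link is what's touching. I'll back off, raise 10 mm and push with the fingertip.

Call:
send_rows(
  commands="85 0 -0.5 0 0;85 0 0 -0.5 0;85 0 0.3 0 0;85 0 0.3 0 0;85 0 0 0 0",
)

```text
t: 29.9
tcp_pos: [0.4789, -0.1903, 0.0214]
tool_rot: [0.803, 0.596, 0.001, 0.003]
force: [0.1, 0.3, 0.2]
finger_gap: 0.995
gripper_force: 0.0
```

Call:
send_rows(
  commands="85 0 0.3 0 0;85 0 0 0 0",
)

```text
t: 30.07
tcp_pos: [0.4829, -0.1909, 0.0205]
tool_rot: [0.803, 0.596, 0.001, 0.001]
force: [0.1, 0.4, 0.1]
finger_gap: 0.999
gripper_force: 0.0
```

Call:
send_rows(
  commands="85 0 0.3 0 0;85 0 0 0 0",
)

```text
t: 30.23
tcp_pos: [0.488, -0.1923, 0.0204]
tool_rot: [0.803, 0.596, 0.0, 0.001]
force: [0.3, -0.1, -0.2]
finger_gap: 0.992
gripper_force: 0.0
```

```bash
python3 meas.py | grep -v side|head -3
```

```text
[ 0.488  -0.1923  0.0204] [8.027e-01 5.964e-01 3.000e-04 8.000e-04] [ 0.3 -0.1 -0.2]
top [[387.5, 236.5], [408.5, 215.5], [421.0, 228.0], [400.0, 249.0]] 0.036 [[-83.0, 53.0], [-17.0, 17.0], [-38.0, -22.0], [-104.0, 14.0]]
top [[387.5, 236.5], [408.5, 215.5], [421.0, 228.0], [400.0, 249.0]] 0.055 [[-85.0, 55.0], [-20.0, 20.0], [-41.0, -18.0], [-105.0, 18.0]]
```

No reaction this time, so the open tip is above the board. I'll back off, go lower and push again.

Call:
send_rows(
  commands="85 0 0 -0.2 0;85 0 -1 0 0;85 0 -1 0 0;85 0 -0.6 0 0;85 0 0 0.8 0;85 0 0 0.7 0;85 0 0 0 0;85 0 0.4 0 0;85 0 0.4 0 0;85 0 0 0 0",
)

```text
t: 31.17
tcp_pos: [0.4556, -0.1832, -0.0046]
tool_rot: [0.803, 0.596, 0.001, 0.003]
force: [0.7, -0.4, -0.1]
finger_gap: 0.999
gripper_force: 0.0
```

Call:
send_rows(
  commands="85 0 0.3 0 0;85 0 0.3 0 0;85 0 0 0 0",
)

```text
t: 31.42
tcp_pos: [0.4652, -0.1854, -0.0051]
tool_rot: [0.803, 0.596, 0.0, 0.001]
force: [-0.6, -0.7, -0.2]
finger_gap: 0.992
gripper_force: 0.0
```

```bash
python3 meas.py | grep -v side
```

```text
[ 0.4652 -0.1854 -0.0051] [8.026e-01 5.965e-01 4.000e-04 1.000e-03] [-0.6 -0.7 -0.2]
top [[393.0, 244.89999389648438], [400.6000061035156, 220.60000610351562], [426.0, 228.60000610351562], [418.3999938964844, 252.8000030517578]] 0.036 [[-99.0, 34.0], [-35.0, 32.0], [-36.0, -34.0], [-99.0, -32.0]]
top [[393.0, 244.89999389648438], [400.6000061035156, 220.60000610351562], [426.0, 228.60000610351562], [418.3999938964844, 252.8000030517578]] 0.055 [[-101.0, 37.0], [-38.0, 35.0], [-38.0, -30.0], [-101.0, -28.0]]
top [[404.20001220703125, 218.5], [412.8999938964844, 179.60000610351562], [421.29998779296875, 181.5], [412.70001220703125, 220.39999389648438]] 0.036 [[-28.0, 25.0], [74.0, 31.0], [76.0, 9.0], [-26.0, 3.0]]
top [[404.20001220703125, 218.5], [412.8999938964844, 179.60000610351562], [421.29998779296875, 181.5], [412.70001220703125, 220.39999389648438]] 0.055 [[-30.0, 28.0], [69.0, 34.0], [71.0, 12.0], [-29.0, 7.0]]
```

Call:
send_rows(
  commands="85 0 0.3 0 0;85 0 0.3 0 0;85 0 0 0 0",
)

```text
t: 31.77
tcp_pos: [0.4725, -0.1863, -0.0057]
tool_rot: [0.803, 0.596, -0.001, -0.003]
force: [-4.8, 1.9, 0.9]
finger_gap: 0.995
gripper_force: 2.6
```

Call:
send_rows(
  commands="85 0 0.25 0 0;85 0 0 0 0",
)

```text
t: 31.93
tcp_pos: [0.4768, -0.1875, -0.0058]
tool_rot: [0.803, 0.596, -0.001, -0.004]
force: [-3.0, 1.2, 0.0]
finger_gap: 0.995
gripper_force: 2.0
```

```bash
python3 meas.py | grep -v side
```

```text
[ 0.4768 -0.1875 -0.0058] [ 0.8027  0.5964 -0.0014 -0.0036] [-3.   1.2  0. ]
top [[394.6000061035156, 240.0], [400.70001220703125, 220.6999969482422], [425.79998779296875, 228.60000610351562], [419.6000061035156, 247.89999389648438]] 0.036 [[-86.0, 33.0], [-35.0, 32.0], [-36.0, -34.0], [-87.0, -32.0]]
top [[394.6000061035156, 240.0], [400.70001220703125, 220.6999969482422], [425.79998779296875, 228.60000610351562], [419.6000061035156, 247.89999389648438]] 0.055 [[-88.0, 36.0], [-38.0, 35.0], [-39.0, -29.0], [-89.0, -28.0]]
top [[404.20001220703125, 218.10000610351562], [413.8999938964844, 179.5], [422.1000061035156, 181.5], [412.5, 220.10000610351562]] 0.036 [[-27.0, 25.0], [75.0, 28.0], [77.0, 7.0], [-25.0, 4.0]]
top [[404.20001220703125, 218.10000610351562], [413.8999938964844, 179.5], [422.1000061035156, 181.5], [412.5, 220.10000610351562]] 0.055 [[-29.0, 28.0], [71.0, 32.0], [72.0, 10.0], [-28.0, 8.0]]
```

A clean horizontal push, with about 6 mm left. I'll go on in small steps until the force rises at the stops.

Call:
send_rows(
  commands="85 0 0.15 0 0;85 0 0 0 0",
)

```text
t: 32.2
tcp_pos: [0.4801, -0.1887, -0.0058]
tool_rot: [0.803, 0.596, -0.001, -0.003]
force: [-4.4, 1.8, -0.2]
finger_gap: 0.992
gripper_force: 2.0
```

Call:
send_rows(
  commands="85 0 0.1 0 0;85 0 0 0 0",
)

```text
t: 32.37
tcp_pos: [0.4828, -0.1898, -0.0059]
tool_rot: [0.803, 0.596, -0.001, -0.002]
force: [-3.6, 0.4, -1.5]
finger_gap: 0.999
gripper_force: 2.0
```

Call:
send_rows(
  commands="85 0 0.1 0 0;85 0 0 0 0",
)

```text
t: 32.53
tcp_pos: [0.4857, -0.191, -0.0059]
tool_rot: [0.803, 0.596, -0.0, -0.001]
force: [-3.9, 0.9, -0.9]
finger_gap: 0.996
gripper_force: 2.0
```

Call:
send_rows(
  commands="85 0 0.1 0 0;85 0 0 0 0",
)

```text
t: 32.7
tcp_pos: [0.4868, -0.1912, -0.0059]
tool_rot: [0.803, 0.596, -0.001, -0.002]
force: [-5.9, 0.6, -1.4]
finger_gap: 0.998
gripper_force: 3.1
```

Call:
send_rows(
  commands="85 0 0.1 0 0;85 0 0 0 0",
)

```text
t: 32.87
tcp_pos: [0.4867, -0.1911, -0.0058]
tool_rot: [0.803, 0.596, -0.002, -0.004]
force: [-10.1, 0.4, 3.8]
finger_gap: 0.996
gripper_force: 5.4
```

```bash
python3 meas.py | grep -v side
```

```text
[ 0.4867 -0.1911 -0.0058] [ 0.8027  0.5963 -0.0019 -0.0038] [-10.1   0.4   3.8]
top [[395.29998779296875, 237.60000610351562], [400.6000061035156, 220.60000610351562], [425.5, 228.3000030517578], [420.29998779296875, 245.3000030517578]] 0.036 [[-80.0, 33.0], [-35.0, 32.0], [-36.0, -33.0], [-80.0, -32.0]]
top [[395.29998779296875, 237.60000610351562], [400.6000061035156, 220.60000610351562], [425.5, 228.3000030517578], [420.29998779296875, 245.3000030517578]] 0.055 [[-82.0, 36.0], [-38.0, 35.0], [-38.0, -29.0], [-82.0, -27.0]]
top [[404.20001220703125, 218.39999389648438], [413.3999938964844, 179.39999389648438], [421.6000061035156, 181.3000030517578], [412.3999938964844, 220.3000030517578]] 0.036 [[-27.0, 25.0], [75.0, 30.0], [77.0, 8.0], [-26.0, 4.0]]
top [[404.20001220703125, 218.39999389648438], [413.3999938964844, 179.39999389648438], [421.6000061035156, 181.3000030517578], [412.3999938964844, 220.3000030517578]] 0.055 [[-30.0, 28.0], [70.0, 33.0], [72.0, 12.0], [-29.0, 8.0]]
```

Motion has stopped and the force is rising, so the board is at the stops. One more small push, then I'll retreat.

Call:
send_rows(
  commands="85 0 0.12 0 0;85 0 0 0 0;85 0 0 0 0",
)

```text
t: 33.22
tcp_pos: [0.4866, -0.1909, -0.0056]
tool_rot: [0.803, 0.596, -0.003, -0.006]
force: [-15.7, 0.0, 8.0]
finger_gap: 0.995
gripper_force: 8.1
```

Call:
send_rows(
  commands="85 0 -0.5 0 0;85 0 -1 0 0;85 0 -1 0 0;85 0 -0.5 -0.5 0;85 0 0 -1 0;85 0 0 -1 0;85 0 0 -1 0;85 0 0 -1 0;85 0 0 -1 0;85 0 0 -1 0;85 0 0 -1 0;85 0 0 0 0",
)

```text
t: 34.22
tcp_pos: [0.4398, -0.179, 0.1487]
tool_rot: [0.803, 0.596, 0.002, 0.006]
force: [0.6, -0.0, 0.5]
finger_gap: 0.998
gripper_force: 0.0
```

```bash
sed -i 's/k\[150:290,330:470\]/k[150:235,330:425]/' meas.py; python3 meas.py
python3 - <<'E'
from h import *
# unmoved neighbours: compare with first pictures in regions
for n,rs in (("top",{"pot":(100,195,285,375),"spoon":(210,285,298,340),"can":(222,262,200,240),"ramekin":(130,175,410,485)}),("side",{"pot":(135,245,245,325),"spoon":(245,292,312,396),"can":(300,355,255,302),"ramekin":(110,145,330,385)})):
    a=cv2.imread(f"pics/{n}0.png").astype(int); b=snap(n)["pixels"][:,:,::-1].astype(int)
    for k,(r0,r1,c0,c1) in rs.items(): d=np.abs(a-b).max(2)[r0:r1,c0:c1]; print(n,k,(d>30).sum(),d.mean().round(1))
E
```

```text
[ 0.4398 -0.179   0.1487] [0.8027 0.5963 0.0022 0.0065] [ 0.6 -0.   0.5]
top [[395.79998779296875, 237.60000610351562], [401.5, 220.5], [426.1000061035156, 228.6999969482422], [420.3999938964844, 245.8000030517578]] 0.036 [[-80.0, 32.0], [-34.0, 30.0], [-36.0, -34.0], [-81.0, -32.0]]
top [[395.79998779296875, 237.60000610351562], [401.5, 220.5], [426.1000061035156, 228.6999969482422], [420.3999938964844, 245.8000030517578]] 0.055 [[-82.0, 35.0], [-37.0, 33.0], [-39.0, -30.0], [-83.0, -28.0]]
top [[404.20001220703125, 218.39999389648438], [413.3999938964844, 179.39999389648438], [421.6000061035156, 181.39999389648438], [412.3999938964844, 220.3000030517578]] 0.036 [[-27.0, 25.0], [75.0, 30.0], [77.0, 8.0], [-26.0, 4.0]]
top [[404.20001220703125, 218.39999389648438], [413.3999938964844, 179.39999389648438], [421.6000061035156, 181.39999389648438], [412.3999938964844, 220.3000030517578]] 0.055 [[-30.0, 28.0], [70.0, 33.0], [72.0, 12.0], [-29.0, 8.0]]
side [[366, 183], [370, 189], [369, 203], [387, 217], [392, 218], [407, 211], [408, 196], [389, 182], [381, 180], [377, 183]] 0.036 [[52.0, 4.0], [23.0, 14.0], [-24.0, 57.0], [-93.0, 59.0], [-103.0, 51.0], [-103.0, 1.0], [-58.0, -47.0], [20.0, -51.0], [40.0, -40.0], [35.0, -21.0]]
side [[366, 183], [370, 189], [369, 203], [387, 217], [392, 218], [407, 211], [408, 196], [389, 182], [381, 180], [377, 183]] 0.055 [[30.0, 24.0], [3.0, 33.0], [-43.0, 75.0], [-111.0, 77.0], [-120.0, 70.0], [-120.0, 21.0], [-76.0, -26.0], [-1.0, -30.0], [19.0, -19.0], [14.0, -1.0]]
top pot 0 5.5
top spoon 887 23.3
top can 8 5.4
top ramekin 0 5.1
side pot 0 6.8
side spoon 1266 30.1
side can 300 13.9
side ramekin 0 7.1
```

```bash
python3 -c "
from station import sign_off
print(sign_off())"
```

```text
the job is handed in; nothing more can be done
None
```

The dip board is in the keeper, dished face up on the pile under the weighted arm, pushed against the back stops and let go; the job is handed in at about 34 s. The pot and ramekins show no change in the images; the canister and spoon rest had changed pixels I put down to the arm's shadow.

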